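# Switch on the test supply at a press-and-turn selector

## Task

Switch on the repair bench's test supply: on the grey control box with the black bar-shaped selector, push the selector fully down against its spring and, keeping it pressed, turn it clockwise (seen from above) from the white line mark to the round white stud, about a sixth of a turn, just short of its stop. Then let go so that it springs fully back up. Do not turn the round dimmer knob on the similar grey box.

Things in the scene. Friction and masses are not known exactly. Their poses are not given: they have to be found in the camera images.
- selector_grip (a point): Black bar-shaped knob on a fixed grey box (120x120x65 mm high), white line on top at its pointer end. Bar 50 long, 16 thick, 36 mm high, on a round skirt 64 mm wide, 6 thick. Point: on the vertical turning axis, mid-bar, 11 mm below bar top, 25 above skirt, 43 above box top. x: along bar to pointer; y: across its thickness (grip so); z: up. No other thing above box top within 95 mm of the axis.
- selector_turn (a joint): Angle, rad, 0 to 1.2 with firm stops, growing clockwise from above. Starts at 0 to 0.2, near the white line on the box (at 0.1); the round white stud is at 1.1. Unless the knob is pressed 6 mm or more, a catch stops it turning past 0.28; beyond 0.80 it is past the catch and can spring up. Turns easily (under 0.1 N m), stays where left.
- selector_press (a joint): How far the selector is pushed down, m: 0 (up) to 0.010 (bottom stop). Spring: 4.8 N when up, 10.8 N fully down. Let go, it springs up, unless still under the catch (turned between 0.28 and 0.80).
- dimmer_mark (a point): White pointer mark on top of the plain round fluted black dimmer knob (48 mm diameter, 30 mm high) of the other grey box (also 120x120x65 mm). It lies 15 mm off the knob's vertical axis, about 101 mm above the work surface. Not to be turned.
Things that resemble listed ones, but are neither listed nor needed, are in the scene too. Leave any red look-alike of the part that bears selector_grip alone.

How it is judged (in metres and radians):
On the way, in this order (a step that is already met when the one before it is completed fails the run):
1. the selector is pushed down (more than 4 mm) at the line mark (value of joint selector_press above 0.004 m and value of joint selector_turn below 0.32 rad), for 0.05 s.
2. the selector is turned past 0.82 rad while still pressed (more than 2 mm) (value of joint selector_press above 0.002 m and value of joint selector_turn above 0.82 rad), for 0.05 s.
At the end, for the whole second after the job is handed in: The selector stands at the stud mark (turned beyond 0.82 rad; the mark is at 1.1, its stop at 1.2), has sprung back up (pressed less than 2 mm) and is at rest (value of joint selector_turn above 0.82 rad and value of joint selector_press below 0.002 m and velocity of joint selector_turn between -0.05 and 0.05 rad/s); the robot touches nothing.
It fails at once if the round dimmer knob is turned (its mark moves more than 4 mm, about 15 degrees) (distance of dimmer_mark from where it was at the start of the episode above 0.004 m).
It fails at once if the selector is forced through its catch (turned 0.36 to 0.70 rad while pressed less than 3 mm) (value of joint selector_turn between 0.36 and 0.7 rad and value of joint selector_press below 0.003 m).
It also fails if it takes over 40 s, if anything falls off the work surface, if the arm or the gripper's body presses on something with over 40 N, if the wrist force passes 120 N, or if a joint passes its speed limit or range.

## Robot

A 6-joint arm with a two-finger parallel gripper is mounted at the origin on the work surface. World frame = base frame: x ahead of the robot, y to its left, z up, the work surface at z = 0. Lengths are in mm, angles in rad, forces in N, time in s.
With the tool pointing down it reaches from about 325 to 925 mm from the base axis. Payload 3.1 kg.
Tool frame: the origin (TCP) lies where the fingers leave the gripper's body, on its centre line; the fingertips stand 73 mm ahead of it and the grasp point (between the pads) lies 54 mm ahead of it; z points along the fingers, y is the line along which they close (so a half turn about z gives the same grasp; the last joint's range is limited). The gripper opens to 85 mm and grips with 20 to 120 N. Pads are 22 mm wide; open, the fingers measure 114 mm over their backs; the gripper's body (76 mm by 85 mm) begins 54 mm behind the grasp point. The pads swing forward as they close: fully open they stand 13 mm farther back than shut.
Start: joints at [1.213, 0.217, 1.613, -0, 1.311, -0.112], TCP at [152.063, 606.232, 303.9] pointing down, gripper open.
Joint ranges: [-2.75, 2.75], [-0.78, 2.1], [0.31, 2.55], [-1.13, 4.27], [0.13, 2.63], [-2.58, 2.58]. Speed limits (rad/s): [2.79, 2.79, 3.14, 3.14, 3.14, 3.14].

## Interface

Orientations are given as a 3x3 rotation matrix whose columns are the frame's x, y, z axes.
In Python, from rig import ctrl, capture, calibration, job_done gives the robot as it stands. The module is installed in compiled form; this text tells all that it offers.
- The arm moves only by the tool step_arm, never from a script. Its argument "increments" is a list that holds one entry, the list of rows, each a list of 7 numbers: the shift along the tool's x, y, z in cm, then the turn, a rotation vector about the tool's x, y, z in rad, then the opening, from -1 (shut) to 1 (fully open), so that 0 is half open. In form: [[[tx, ty, tz, ax, ay, az, gripper], ...]]. A call has 1 to 20 rows; each row is the pose to reach, as a shift and turn from the pose commanded when the call began, along the tool's axes at that moment; what a row does not reach only later rows make up. A row lasts 1/8 s, in which the tool goes at most 62.5 mm and 10.7 degrees, less where a joint would pass 70% of its speed; a pose out of reach is approached as far as the arm can. A call with a gripper value outside its range is refused whole. The fingers move at their own pace and stop on an object; "squeeze" is the grip in N (left out, the last holds). Time passes only in rows, so rows that repeat a pose let the fingers close. It gives the time, the measured TCP pose, the force, the opening and the grip force at its end, in the units of the state.
- ctrl.state(): the state, without advancing time (a new reading comes with each control period).
- capture(name): name is "side" or "top"; returns (picture, depth): 480x640x3 uint8, red, green, blue; 480x640 float32, mm along the optical axis (not along the pixel's ray), 0 where there is no reading.
- calibration(name): a dict with "K" (3x3 intrinsics, pixels), "T" (4x4, takes a point from camera to world coordinates). Camera axes: x right, y down, z forward; pixel columns grow to the right and rows downward; lengths in mm; the calibration is good to about 2 mm. A picture is of the moment at which its call begins. calibration takes no time and is no camera call.
- job_done(): hands the job in; it is judged then, once.
The state is a dict: "time_s": time; "qpos": joint angles; "joint_vel": joint speeds; "effort": joint torques, N m; "tool_pos": TCP position; "orientation": TCP orientation; "ft_force": force on the tool from outside, world axes, zero at the start; "ft_torque": the same for the moment, N m; "grip_width": finger opening in mm; "grip_force": force on a finger pad.
Only numpy, scipy, OpenCV 4.12 (cv2) and the standard library are available. Lean on these libraries where they do the work, as an engineer would, in place of code of your own. Each camera call takes 0.05 s, during which the arm holds its last target. There are 200 camera calls.

## Working session

There is one attempt and no reset: what is moved stays moved. The work goes in short steps, Python scripts to look and compute and a tool call to move; the robot and the scene stay as the last step left them, time stands still between calls to the robot, and variables do not carry over. Pictures are saved under pics/ and viewed, at most 10 in all, crops included, and the job is handed in when it is done.

Besides the shell and the picture viewer there is one more tool, called as name([rows], argument=value, ...), one row to a line, values as JSON. step_arm: Moves the arm, as the interface text tells. Its arguments: {"type":"object","properties":{"increments":{"type":"array","items":{"type":"array","items":{"type":"array","items":{"type":"number"}}}},"squeeze":{"type":"number"}},"required":["increments"]}

```bash
mkdir -p pics; python3 - <<'E'
from rig import ctrl,capture,calibration
import cv2,numpy as np
for n in("top","side"):
    p,d=capture(n); cv2.imwrite(f"pics/{n}0.png",p[:,:,::-1]); np.savez(f"{n}0.npz",p=p,d=d)
    c=calibration(n); print(n,np.round(c["K"],1).tolist(),np.round(c["T"],3).tolist())
s=ctrl.state(); print(s["time_s"],s["tool_pos"],np.round(s["orientation"],3).tolist(),s["grip_width"])
E
```

```text
top [[526.1, 0.0, 318.9], [0.0, 526.1, 240.4], [0.0, 0.0, 1.0]] [[0.003, -0.983, 0.185, 240.916], [-1.0, -0.006, -0.018, 9.607], [0.019, -0.185, -0.983, 1172.859], [0.0, 0.0, 0.0, 1.0]]
side [[562.3, 0.0, 326.2], [0.0, 562.3, 257.4], [0.0, 0.0, 1.0]] [[0.864, -0.265, 0.427, 30.777], [-0.503, -0.482, 0.718, -698.146], [0.016, -0.835, -0.549, 623.871], [0.0, 0.0, 0.0, 1.0]]
0.1 [151.8486928  605.66795231 302.68456414] [[-0.97, 0.243, -0.001], [0.243, 0.97, -0.002], [0.0, -0.002, -1.0]] 85.33273247806603
```

View pics/top0.png

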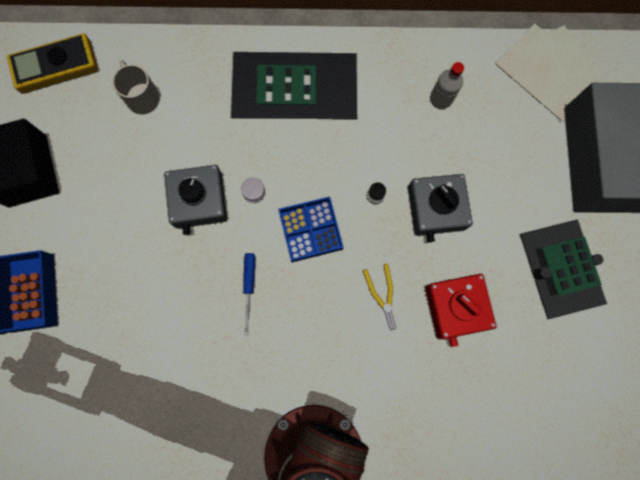

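View pics/side0.png

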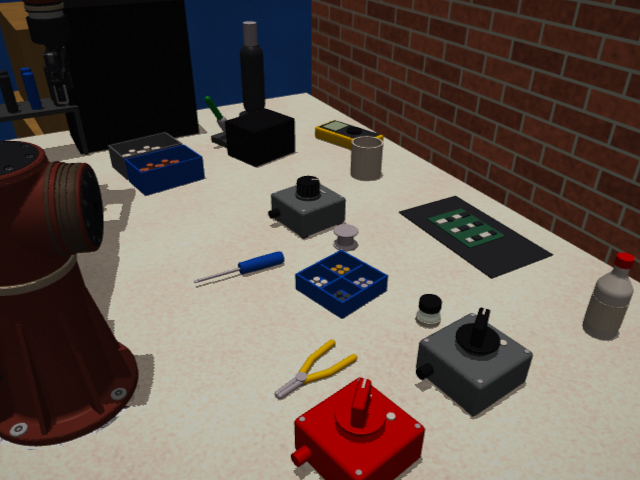

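Candidates: the grey box with the black bar at top (443,199) / side (480,340), the grey box with the round knob at top (192,188), which is the dimmer, and the red look-alike at top (460,303). The first fits: it is grey and has a bar-shaped black knob. I'll confirm it in a crop and measure it.

```bash
cat > h.py <<'E'
import numpy as np
from rig import calibration
def world(n,d):
    c=calibration(n);K,T=c["K"],c["T"];v,u=np.mgrid[:480,:640]
    P=np.stack([(u-K[0,2])*d/K[0,0],(v-K[1,2])*d/K[1,1],d],-1)
    return P@T[:3,:3].T+T[:3,3]
def ray(n,u,v,z):
    c=calibration(n);K,T=c["K"],c["T"]
    r=T[:3,:3]@np.array([(u-K[0,2])/K[0,0],(v-K[1,2])/K[1,1],1]);o=T[:3,3]
    return o+r*(z-o[2])/r[2]
E
python3 - <<'E'
import cv2,numpy as np
from h import *
boxes={"top":(400,165,485,250),"side":(405,295,545,415)}
crops=[]
for n,(a,b,c,e) in boxes.items():
    f=np.load(n+"0.npz");p,d=f["p"],f["d"];W=world(n,d)
    crops.append(cv2.resize(p[b:e,a:c,::-1],(400,400 if n=="top" else 343),interpolation=cv2.INTER_CUBIC))
    S=np.zeros((480,640),bool);S[b:e,a:c]=1; S&=d>0
    print(n,"z hist",np.histogram(W[S][:,2],bins=[-10,10,55,60,65,70,75,80,85,90,100,110,115,120,125,130])[0])
    for lo,hi,t in((60,70,"boxtop"),(78,88,"skirt"),(105,130,"bar")):
        m=S&(W[...,2]>lo)&(W[...,2]<hi);q=W[m]
        if len(q)<5: print(t,len(q)); continue
        r=cv2.minAreaRect(q[:,:2].astype(np.float32))
        print(t,len(q),np.round(np.median(q,0),1),np.round(r[0],1),np.round(r[1],1),round(r[2],1))
    g=p.min(2); m=(S&(g>150)&(W[...,2]>55)).astype(np.uint8)
    k,l,st,ce=cv2.connectedComponentsWithStats(m)
    for i in range(1,k): print("white",np.round(ce[i],1),st[i,4],np.round(np.median(W[l==i],0),1))
o=np.zeros((400,800,3),np.uint8);o[:,:400]=crops[0];o[:343,400:]=crops[1];cv2.imwrite("pics/crop.png",o)
E
```

```text
top z hist [3810  463   86  877 1249   44   20  257  104   42   40   20  119   62
    0]
boxtop 2126 [ 528.4 -271.3   65.5] [ 537.4 -278.1] [120.1 120.7] 6.5
skirt 366 [ 530.4 -269.2   83.6] [ 537.  -278.1] [62.3 61.3] 89.7
bar 224 [ 536.5 -276.8  118.8] [ 537.2 -278.5] [49.4 18.8] 35.2
white [448.8 183.6] 5 [ 577.1 -295.7   68.8]
side z hist [8506 3137  305 1191 2275    6   36  713   93   69   71   39  196   74
    0]
boxtop 3466 [ 517.2 -301.3   65.5] [ 484.7 -285.4] [234.1 120.9] 6.3
skirt 823 [ 532.8 -286.6   83.6] [ 538.5 -279.4] [63.7 63.3] 37.3
bar 344 [ 530.8 -285.7  119. ] [ 536.8 -280.5] [51.4 16. ] 36.1
white [484.8 308.8] 4 [ 555.3 -266.4  120.3]
white [483.  312.5] 2 [ 546.3 -272.4  120.9]
white [502.9 341.9] 20 [ 576.7 -294.1   68.8]
```

View pics/crop.png

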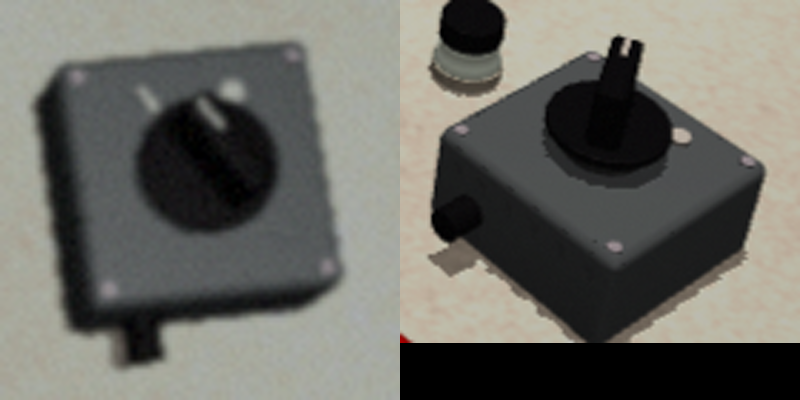

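The crop shows a grey box with a black bar. The pointer points to the line mark (crop (148,98)), and the stud is at crop (232,92). Both views agree on the box top at z≈65, the skirt at 83 and the bar top at 119, with the axis ≈ (537.4,-279). The bar's heading is ≈36°, and the stud's is ≈-22°, which puts the selector at turn ≈0.1. I'll move above it with tool x along the pointer (q6≈0.46, ending at 1.44).

step_arm([
  [[-58.9,-76.5,5,0,0,2.27,1],[-58.9,-76.5,5,0,0,2.27,1],[-58.9,-76.5,5,0,0,2.27,1],[-58.9,-76.5,5,0,0,2.27,1],[-58.9,-76.5,5,0,0,2.27,1],[-58.9,-76.5,5,0,0,2.27,1],[-58.9,-76.5,5,0,0,2.27,1],[-58.9,-76.5,5,0,0,2.27,1],[-58.9,-76.5,5,0,0,2.27,1],[-58.9,-76.5,5,0,0,2.27,1],[-58.9,-76.5,5,0,0,2.27,1],[-58.9,-76.5,5,0,0,2.27,1],[-58.9,-76.5,5,0,0,2.27,1],[-58.9,-76.5,5,0,0,2.27,1],[-58.9,-76.5,5,0,0,2.27,1],[-58.9,-76.5,5,0,0,2.27,1],[-58.9,-76.5,5,0,0,2.27,1],[-58.9,-76.5,5,0,0,2.27,1],[-58.9,-76.5,5,0,0,2.27,1],[-58.9,-76.5,5,0,0,2.27,1]],
], squeeze=60)

```text
time_s: 2.6
tool_pos: [537.1, -278.0, 254.1]
orientation: [[0.81, 0.587, 0.0], [0.587, -0.81, 0.0], [0.0, -0.0, -1.0]]
ft_force: [0.2, -0.4, 0.3]
grip_width: 85.5
grip_force: 0.0
```

step_arm([
  [[0,0.05,4,0,0,0,1],[0,0.05,7,0,0,0,1],[0,0.05,8.5,0,0,0,1],[0,0.05,9.2,0,0,0,1],[0,0.05,9.2,0,0,0,1],[0,0.05,9.2,0,0,0,1]],
])

```text
time_s: 3.35
tool_pos: [538.4, -280.0, 163.4]
orientation: [[0.81, 0.586, 0.002], [0.586, -0.81, -0.002], [0.001, 0.003, -1.0]]
ft_force: [0.3, 0.4, 0.2]
grip_width: 85.5
grip_force: 0.0
```

```bash
python3 - <<'E'
from rig import ctrl,capture
import cv2,numpy as np
p,d=capture("side"); cv2.imwrite("pics/s1.png",cv2.resize(p[200:430,380:600,::-1],None,fx=2.5,fy=2.5,interpolation=cv2.INTER_CUBIC))
s=ctrl.state(); print(s["time_s"],s["tool_pos"],s["ft_force"],s["qpos"])
E
```

```text
3.4 [ 538.31726291 -280.07144571  163.40536804] [-0.21776748  1.14253399  0.20011592] [-5.95332964e-01  3.30791350e-01  1.75683513e+00 -4.22534247e-05
  1.05125487e+00  3.49672100e-01]
```

View pics/s1.png

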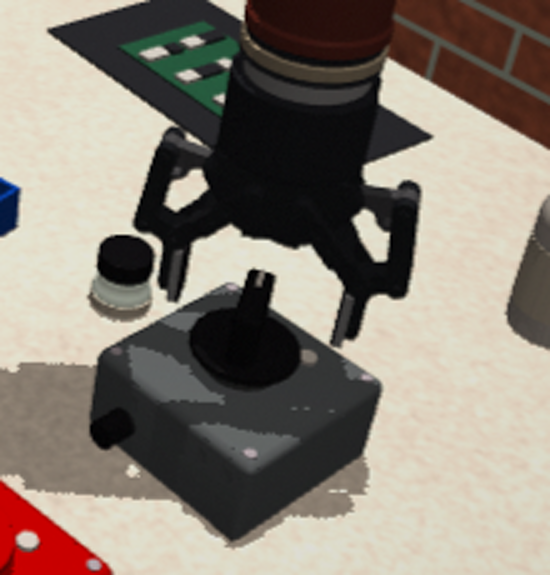

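The picture shows the open fingers on either side of the bar, with the bar at (258,290) and the fingers at (175,280) and (343,320). I'll nudge about 1 mm and close.

step_arm([
  [[0,-0.1,0.1,0,0,0,0],[0,-0.1,0.1,0,0,0,-0.3],[0,-0.1,0.1,0,0,0,-0.5],[0,-0.1,0.1,0,0,0,-1],[0,-0.1,0.1,0,0,0,-1],[0,-0.1,0.1,0,0,0,-1],[0,-0.1,0.1,0,0,0,-1],[0,-0.1,0.1,0,0,0,-1]],
], squeeze=60)

```text
time_s: 4.4
tool_pos: [537.0, -278.7, 161.1]
orientation: [[0.81, 0.586, 0.0], [0.586, -0.81, -0.0], [0.0, 0.0, -1.0]]
ft_force: [-0.3, 0.6, 1.4]
grip_width: 14.9
grip_force: 59.7
```

Gripped, with an opening of 15 mm and almost no side force. Now I'll press down.

step_arm([
  [[0,0,0.3,0,0,0,-1],[0,0,0.6,0,0,0,-1],[0,0,0.9,0,0,0,-1],[0,0,1.0,0,0,0,-1],[0,0,1.0,0,0,0,-1],[0,0,1.0,0,0,0,-1]],
])

```text
time_s: 5.15
tool_pos: [537.0, -278.8, 152.2]
orientation: [[0.81, 0.586, -0.0], [0.586, -0.81, -0.0], [-0.0, -0.0, -1.0]]
ft_force: [-3.4, 2.0, 8.7]
grip_width: 15.2
grip_force: 60.8
```

The force rose to about 9 N, which fits a spring pressed 7–9 mm. I'll add 1 mm, then turn.

step_arm([
  [[0,0,0.1,0,0,0,-1],[0,0,0.1,0,0,0.05,-1],[0,0,0.1,0,0,0.1,-1],[0,0,0.1,0,0,0.15,-1],[0,0,0.1,0,0,0.15,-1]],
])

```text
time_s: 5.78
tool_pos: [537.0, -278.7, 151.3]
orientation: [[0.889, 0.458, -0.0], [0.458, -0.889, 0.0], [-0.0, -0.001, -1.0]]
ft_force: [-4.3, 2.2, 9.1]
grip_width: 15.4
grip_force: 61.0
```

step_arm([
  [[0,0,0.05,0,0,0.1,-1],[0,0,0.05,0,0,0.2,-1],[0,0,0.05,0,0,0.3,-1],[0,0,0.05,0,0,0.4,-1],[0,0,0.05,0,0,0.5,-1],[0,0,0.05,0,0,0.6,-1],[0,0,0.05,0,0,0.7,-1],[0,0,0.05,0,0,0.8,-1],[0,0,0.05,0,0,0.82,-1],[0,0,0.05,0,0,0.82,-1],[0,0,0.05,0,0,0.82,-1]],
])

```text
time_s: 7.15
tool_pos: [537.0, -278.0, 151.0]
orientation: [[0.941, -0.338, -0.001], [-0.338, -0.941, 0.002], [-0.001, -0.001, -1.0]]
ft_force: [-3.5, 4.1, 11.6]
grip_width: 15.4
grip_force: 61.2
```

```bash
python3 - <<'E'
from rig import ctrl,capture
import cv2,numpy as np
p,d=capture("side"); cv2.imwrite("pics/s2.png",cv2.resize(p[200:430,380:600,::-1],None,fx=2.5,fy=2.5,interpolation=cv2.INTER_CUBIC))
s=ctrl.state(); print(s["time_s"],s["tool_pos"],s["ft_force"],s["ft_torque"])
E
```

```text
7.2 [ 536.95804301 -277.97800095  150.95024096] [-4.06380645  4.67014949 10.68637802] [ 0.78631932  0.68644963 -0.04904884]
```

View pics/s2.png

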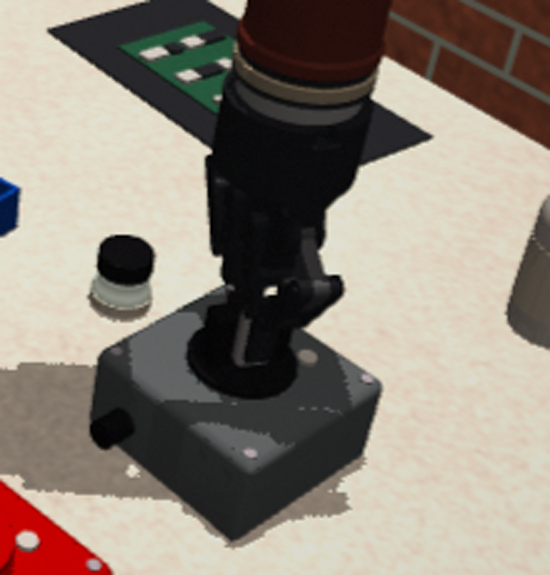

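The skirt is pressed down close to the box, and the bar now points to the stud (308,355). The turn was about 0.97 rad. I'll let the knob rise and check the force.

step_arm([
  [[0,0,-0.4,0,0,0,-1],[0,0,-0.8,0,0,0,-1],[0,0,-1.1,0,0,0,-1],[0,0,-1.1,0,0,0,-1],[0,0,-1.1,0,0,0,-1]],
])

```text
time_s: 7.82
tool_pos: [536.9, -277.9, 160.1]
orientation: [[0.941, -0.338, -0.0], [-0.338, -0.941, 0.002], [-0.001, -0.001, -1.0]]
ft_force: [-0.6, 4.7, 4.3]
grip_width: 15.1
grip_force: 60.3
```

step_arm([
  [[0,0,0,0,0,0,0],[0,0,0,0,0,0,1],[0,0,0,0,0,0,1],[0,0,0,0,0,0,1],[0,0,0,0,0,0,1],[0,0,0,0,0,0,1],[0,0,-4,0,0,0,1],[0,0,-8,0,0,0,1],[0,0,-12,0,0,0,1],[-20,0,-15,0,0,0,1],[-20,0,-15,0,0,0,1],[-20,0,-15,0,0,0,1],[-20,0,-15,0,0,0,1],[-20,0,-15,0,0,0,1],[-20,0,-15,0,0,0,1]],
])

```text
time_s: 9.7
tool_pos: [349.3, -211.6, 310.7]
orientation: [[0.941, -0.337, 0.001], [-0.337, -0.941, -0.001], [0.001, 0.0, -1.0]]
ft_force: [0.5, 0.7, 0.8]
grip_width: 85.4
grip_force: 0.0
```

```bash
python3 - <<'E'
from rig import ctrl,capture
from h import *
import cv2,numpy as np
for n,(a,b,c,e) in {"top":(400,165,485,250),"side":(405,295,545,415)}.items():
    p,d=capture(n);W=world(n,d);S=np.zeros((480,640),bool);S[b:e,a:c]=1;S&=d>0
    if n=="side":cv2.imwrite("pics/s3.png",p[:,:,::-1])
    for lo,hi,t in((72,88,"skirt"),(100,130,"bar")):
        q=W[S&(W[...,2]>lo)&(W[...,2]<hi)]
        if len(q)<5: continue
        r=cv2.minAreaRect(q[:,:2].astype(np.float32));print(n,t,len(q),np.round(np.median(q,0),1),np.round(r,1) if 0 else r)
s=ctrl.state();print(s["time_s"],s["tool_pos"],s["ft_force"],s["joint_vel"])
E
```

```text
top skirt 433 [ 534.9 -270.2   83.7] ((538.9288330078125, -274.7752685546875), (68.67643737792969, 87.06201171875), 25.343826293945312)
top bar 217 [ 535.1 -276.   119.1] ((537.1790161132812, -277.74896240234375), (16.265274047851562, 50.256370544433594), 70.49654388427734)
side skirt 641 [ 527.2 -292.7   83.6] ((532.0910034179688, -284.6899719238281), (48.4687614440918, 63.30181884765625), 40.04039001464844)
side bar 598 [ 533.7 -282.7  115.7] ((537.2392578125, -279.94036865234375), (18.255205154418945, 49.54271697998047), 69.91708374023438)
9.8 [ 349.40449826 -211.57968878  310.40649767] [-0.14930726 -0.56852521  0.65193967] [ 0.00236224  0.00595015  0.00110025 -0.00120886  0.00234205 -0.00134643]
```

View pics/s3.png

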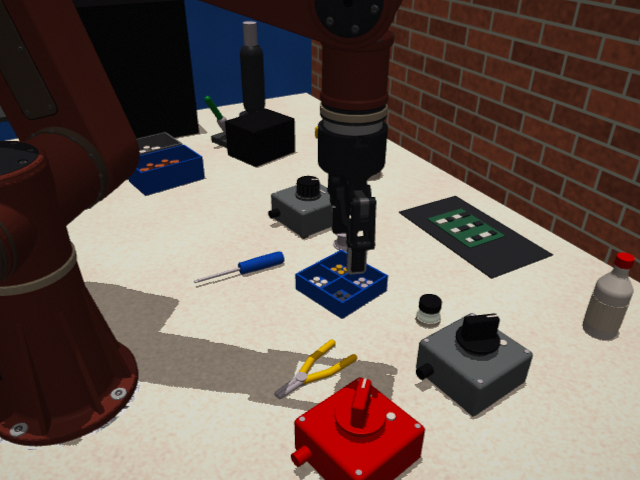

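The selector (480,335) points at the stud: heading -20°, turn ≈1.07. Its bar top is at 119 mm and skirt at 83.6 mm, so it is fully up. The arm is clear of everything.

```bash
python3 -c "from rig import job_done; print(job_done())"
```

```text
the job is handed in; nothing more can be done
None
```

The selector was pressed, turned to the stud (measured at about 1.07 rad), and has sprung fully back up; the arm is clear, the dimmer knob was not touched, and the job is handed in (no verdict was returned).

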